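# Brush the offcuts off the trimming station

## Robot

A 6-joint arm with a two-finger parallel gripper is mounted at the origin on the work surface. World frame = base frame: x ahead of the robot, y to its left, z up, the work surface at z = 0. Lengths are in m, angles in rad, forces in N, time in s.
With the tool pointing down it reaches from about 0.3 to 0.95 m from the base axis. Payload 3.1 kg.
Tool frame: the origin (TCP) lies at the centre of the arm's flange, where the gripper is bolted on; the fingertips stand 173 mm ahead of it and the grasp point (between the pads) lies 155 mm ahead of it; z points along the fingers, y is the direction in which the jaws open and shut (so a half turn about z gives the same grasp; the last joint's range is limited). The gripper opens to 85 mm and grips with 20 to 120 N. Pads are 22 mm wide; open, the fingers measure 114 mm over their backs; the gripper's body (76 mm by 85 mm) begins 54 mm behind the grasp point. The pads swing forward as they close: fully open they stand 13 mm farther back than shut.
Start: joints at [-1.218, 0.308, 1.634, -0, 1.2, -0.07], TCP at [0.256, -0.57, 0.405] pointing down, gripper open.
Joint ranges: [-3.06, 3.06], [-0.79, 1.96], [0.05, 2.63], [-1.19, 4.34], [0.05, 2.64], [-2.94, 2.94]. Speed limits (rad/s): [2.79, 2.79, 3.14, 3.14, 3.14, 3.14].

## Interface

Orientations are given as a 3x3 rotation matrix whose columns are the frame's x, y, z axes.
In Python, from workcell import env gives the robot as it stands. The module is installed in compiled form; this text tells all that it offers.
- The arm moves only by the tool arm_command, never from a script. Its argument "moves" is a list that holds one entry, the list of rows, each a list of 4 numbers: the shift along the world's x, y, z in mm, then the turn about the world's z in degrees. In form: [[[dx, dy, dz, turn], ...]]. A call has 1 to 10 rows; each row is the pose to reach, as a shift and turn from the pose measured when the call began; what a row does not reach only later rows make up. A row lasts 1/8 s, in which the tool goes at most 62.5 mm and 10.7 degrees, less where a joint would pass 70% of its speed; a pose out of reach is approached as far as the arm can. A call with a gripper value outside its range is refused whole. "grip" is the opening, from 0 (shut) to 1 (fully open), set as the call begins (left out, the last holds). The fingers move at their own pace and stop on an object; the grip force is fixed at half the most. Time passes only in rows, so rows that repeat a pose let the fingers close. It gives the time, the measured TCP pose, the force and the opening at its end, in the units of the state.
- env.state(): the state, without advancing time (a new reading comes with each control period).
- env.grab_frame(name): name is "side" or "top"; returns a dict with "color" (420x560x3 uint8, red, green, blue), "fov_y" (degrees; the focal length in pixels is half the picture's height over the tangent of half this angle, whatever the lens; pixels are square), "cx", "cy" (the principal point, pixels), "k1" (the pictures are not rectified: a ray, as slopes to the right and down, at radius r is drawn at 1 + k1 r^2 times it, then the intrinsics apply), "extrinsics" (4x4, takes a point from world to camera coordinates). Camera axes: x right, y up, looking along -z (the intrinsics and any distortion apply to the point x, -y, -z); pixel columns grow to the right and rows downward; lengths in m; the calibration is good to about 2 mm. A picture is of the moment at which its call begins. There is no depth.
- env.close_job(): hands the job in, once; it reports no verdict.
The state is a dict: "clock": time; "qpos": joint angles; "dq": joint speeds; "tau": joint torques, N m; "tcp_pos": TCP position; "orientation": TCP orientation; "contact_force": force on the tool from outside, world axes, zero at the start; "moment": the same for the moment, N m; "gripper_width": opening from 0.0 (shut) to 1.0 (fully open).
Only numpy, scipy, OpenCV 4.12 (cv2) and the standard library are available. Lean on these libraries where they do the work, as an engineer would, in place of code of your own. Each camera call takes 0.05 s, during which the arm holds its last target. There are 200 camera calls.

## Task

Take the hand brush and sweep all five wooden offcuts off the bed of the trimming station into the empty cardboard box at its end, touching them only with the brush, never with the gripper. Then stand the brush upright on its bristles back in its wooden rest and let go; leave the packed kit box with its disc, the glue bottle and the tin alone.

Things in the scene. Friction and masses are not known exactly. Their poses are not given: they have to be found in the camera images.
- station: Bench trimming station, fixed: aluminium bed 140 (x) by 280 mm (y), flat top 44 mm above the table. Origin: centre of the underside, on the table; y along the bed, x across, away from the robot. Both ends (y = -140, +140 mm) are open. The offcuts start within 103 mm of the centre along y, so 35 mm of bed is free at either end. The cutting arm is parked behind the fence, up to 74 mm above the table.
- fence (a point): Middle of the foot of the station's steel fence, on the bed top (station x = 62, y = 0, z = 44 mm). The fence runs along the whole far edge, 8 mm thick, 24 mm higher than the bed.
- lip (a point): Middle of the foot of the station's steel lip, on the bed top (station x = -62, y = 0, z = 44 mm). It runs along the whole near edge, 8 mm thick, 5 mm higher than the bed; 124 mm clear between lip and fence.
- scrap_box: Open cardboard box, fixed, 140 x 130 x 38 mm outside (x, y, z), walls and floor 4 mm, at either end of the station's bed (2 mm gap), rim 6 mm below the bed top. Origin: centre of its underside; axes parallel to the station's. This one is empty: the offcuts go here.
- kit_box: Open cardboard box, fixed, 140 x 130 x 38 mm outside (x, y, z), walls and floor 4 mm, at either end of the station's bed (2 mm gap), rim 6 mm below the bed top. Origin: centre of its underside; axes parallel to the station's. This one is a kit being packed: it holds three dark sticks and the wooden disc. The two boxes may have changed ends.
- disc: Cream paper-faced wooden disc, 84 mm across and 12 mm thick, lying loose in the kit box. Origin: centre of its underside. Leave it alone.
- brush: Hand brush standing on its bristles in its rest, loose, about 160 g: 86 mm long (x), 36 mm wide (y), 83 mm high. Origin: centre of the bristles' lower face, z up. Stiff, practically rigid black bristles 84 x 34 mm up to z = 30 mm; wooden back from 30 to 45 mm; above it the upright grip rib. It is shorter than the bed is wide.
- brush_grip (a point): On the brush's wooden grip rib, 68 mm above the bristles' lower face, in its middle. The rib is 72 mm long (brush x), 20 mm thick (brush y) and reaches from 45 to 83 mm above that face. Grip it from above across its thickness, closing along brush y.
- brush_rest: Shallow dark wooden tray, fixed, in which the brush stands: 112 mm (x) by 68 mm (y) outside, walls 6 mm thick and 18 mm high, floor 6 mm thick; the hollow is 100 x 56 mm. Origin: centre of its underside, on the table. The brush fits with its x along the tray's x, either way round.
- glue: White glue bottle, 48 mm across, 120 mm high, standing loose on the table. Origin: centre of its foot. Leave it alone.
- tin: Steel drinks tin, 52 mm across, 100 mm high, standing loose on the table. Origin: centre of its foot. Leave it alone.
- scrap0: Beech offcut, a plain block 32 x 26 x 20 mm (x, y, z), about 14 g, lying loose on the station's bed. Origin: its centre, 10 mm above the bed when it lies flat.
- scrap1: Beech offcut, a square block 28 x 28 x 20 mm, about 14 g, lying loose on the station's bed. Origin: its centre, 10 mm above the bed when it lies flat.
- scrap2: Beech offcut, an L-shaped block, 30 x 30 mm over all, 20 mm high, about 14 g, lying loose on the station's bed. Origin: its centre, 10 mm above the bed when it lies flat.
- scrap3: Beech offcut, an oblong block 36 x 22 x 20 mm, about 14 g, lying loose on the station's bed. Origin: its centre, 10 mm above the bed when it lies flat.
- scrap4: Beech offcut, a hexagonal block 30 mm across flats, 20 mm high, about 14 g, lying loose on the station's bed. Origin: its centre, 10 mm above the bed when it lies flat.
Things that resemble listed ones, but are neither listed nor needed, are in the scene too. What is shaped like the scrap2 but blue or red is not meant. There is more than one size of the brush; the job needs the larger.

How it is judged:
By the outcome, as a careful person would: the job done as asked, in the order asked, and still so for the second after the job is handed in, with the robot touching nothing.
It also fails if it takes over 59 s, if anything falls off the work surface, if the arm or the gripper's body presses on something with over 40 N, if the wrist force passes 120 N, or if a joint passes its speed limit or range.

## Working session

There is one attempt and no reset: what is moved stays moved. The work goes in short steps, Python scripts to look and compute and a tool call to move; the robot and the scene stay as the last step left them, time stands still between calls to the robot, and variables do not carry over. Pictures are saved under pics/ and viewed, about 8 in all and at most 12, crops included, and the job is handed in when it is done.

Besides the shell and the picture viewer there is one more tool, called as name(argument=value, ...) on one line, values as JSON. arm_command: Moves the arm, as the interface text tells. Its arguments: {"type":"object","properties":{"moves":{"type":"array"},"grip":{"type":"number"}},"required":["moves"]}

```bash
mkdir -p pics; cat > h.py <<'E'
import numpy as np, cv2
from workcell import env
def grab(n,fn=None):
    f=env.grab_frame(n)
    if fn: cv2.imwrite('pics/'+fn,f['color'][:,:,::-1])
    return f
def K(f):
    F=210/np.tan(np.radians(f['fov_y'])/2); return F
def ray(f,px):
    F=K(f); px=np.atleast_2d(np.float64(px)); d=(px-[f['cx'],f['cy']])/F
    u=d.copy()
    for _ in range(20): u=d/(1+f['k1']*(u**2).sum(1,keepdims=True))
    E=np.array(f['extrinsics']); R,t=E[:3,:3],E[:3,3]
    return -R.T@t, np.c_[u[:,0],-u[:,1],-np.ones(len(u))]@R
def onz(f,px,z):
    o,d=ray(f,px); return o+d*((z-o[2])/d[:,2])[:,None]
def proj(f,P):
    E=np.array(f['extrinsics']); p=np.atleast_2d(P)@E[:3,:3].T+E[:3,3]
    u=np.c_[p[:,0],-p[:,1]]/-p[:,2:]; u*=1+f['k1']*(u**2).sum(1,keepdims=True)
    return u*K(f)+[f['cx'],f['cy']]
E
python3 - <<'E'
from h import *
for n in('top','side'):
    f=grab(n,n+'0.png'); print(n,f['fov_y'],f['cx'],f['cy'],f['k1'],ray(f,[280,210]))
s=env.state();print(s['clock'],s['tcp_pos'],s['orientation'],s['gripper_width'])
E
```

```text
top 48.2735891176074 281.8618113686847 206.02493145426374 0.012946587044111361 (array([0.4469242 , 0.02026794, 1.24190332]), array([[ 0.07840155, -0.02065765, -0.99675182]]))
side 56.794298420277464 282.4910311389545 208.10039034436923 -0.01999422993872104 (array([0.52298961, 0.749329  , 0.62618041]), array([[ 0.05500441, -0.79900322, -0.59886009]]))
0.1 [ 0.25627261 -0.56963272  0.40357448] [[ 9.11949362e-01  4.10302128e-01 -7.24694863e-04]
 [ 4.10302747e-01 -9.11947327e-01  1.93116120e-03]
 [ 1.31476008e-04 -2.05846552e-03 -9.99997873e-01]] 1.0001378735499185
```

View pics/top0.png

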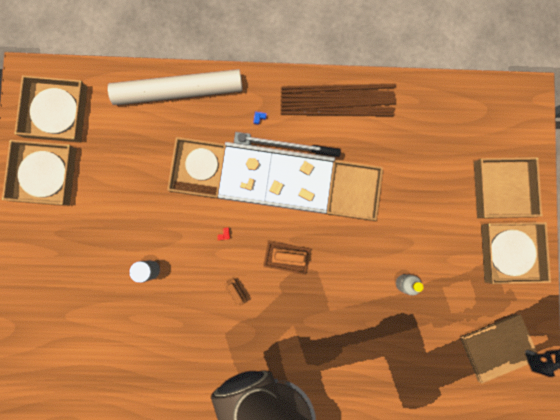

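View pics/side0.png

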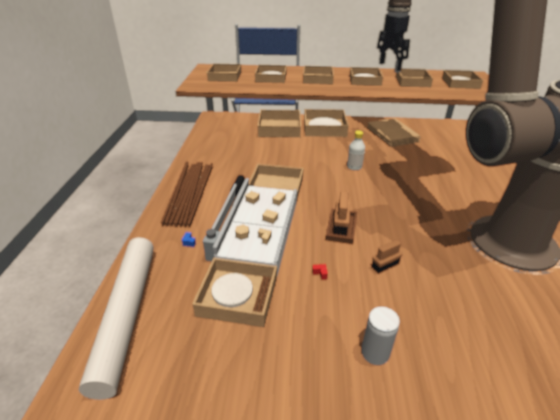

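The top view shows the bed at about (276,178). The empty scrap box is on its right (355,190), towards -y, and the kit box is on its left (197,167). The brush in its rest is at (289,257), and the small brush at (237,290) is a decoy. The five offcuts lie at about (252,164), (247,184), (276,188), (306,168) and (306,195).

```bash
python3 - <<'E'
from h import *
f=grab('top'); im=f['color']; hsv=cv2.cvtColor(im,cv2.COLOR_RGB2HSV)
c=cv2.resize(im[130:285,160:390],None,fx=3.4,fy=3.4,interpolation=cv2.INTER_CUBIC); cv2.imwrite('pics/crop.png',c[:,:,::-1])
m=((hsv[:,:,1]<50)&(hsv[:,:,2]>150)).astype(np.uint8); m[:,:215]=0;m[:,340:]=0;m[:130]=0;m[220:]=0
m=cv2.morphologyEx(m,cv2.MORPH_CLOSE,np.ones((15,15)))
cs=max(cv2.findContours(m,0,1)[0],key=cv2.contourArea)
r=cv2.minAreaRect(cs);b=cv2.boxPoints(r);P=onz(f,b,.044);print('bed',r,P.round(4),P.mean(0))
bed=cv2.erode(cv2.fillPoly(np.zeros_like(m),[np.int32(b)],1),np.ones((3,3)))
s=((hsv[:,:,1]>70)&(hsv[:,:,2]>110)).astype(np.uint8)*bed
for k in cv2.findContours(s,0,1)[0]:
    if cv2.contourArea(k)>25:
        M=cv2.minAreaRect(k);print('scrap',cv2.contourArea(k),M[0],onz(f,M[0],.064).round(3))
E
```

```text
bed ((272.6495361328125, 171.2475128173828), (117.90936279296875, 66.6402587890625), 8.259438514709473) [[ 0.5724  0.1769  0.044 ]
 [ 0.7449  0.1591  0.044 ]
 [ 0.7105 -0.1451  0.044 ]
 [ 0.5377 -0.1235  0.044 ]] [0.6413725  0.01686039 0.044     ]
scrap 99.5 (306.1000061035156, 194.3000030517578) [[ 0.581 -0.069  0.064]]
scrap 100.5 (275.9000549316406, 187.2000274658203) [[0.597 0.008 0.064]]
scrap 71.0 (246.89622497558594, 183.11318969726562) [[0.605 0.081 0.064]]
scrap 99.0 (306.25, 167.74998474121094) [[ 0.649 -0.068  0.064]]
scrap 103.5 (252.0, 163.5) [[0.656 0.07  0.064]]
scrap 34.0 (286.0191955566406, 149.36865234375) [[ 0.695 -0.015  0.064]]
scrap 102.0 (282.87933349609375, 140.32049560546875) [[ 0.718 -0.007  0.064]]
scrap 442.0 (221.9864959716797, 163.08108520507812) [[0.654 0.146 0.064]]
```

View pics/crop.png

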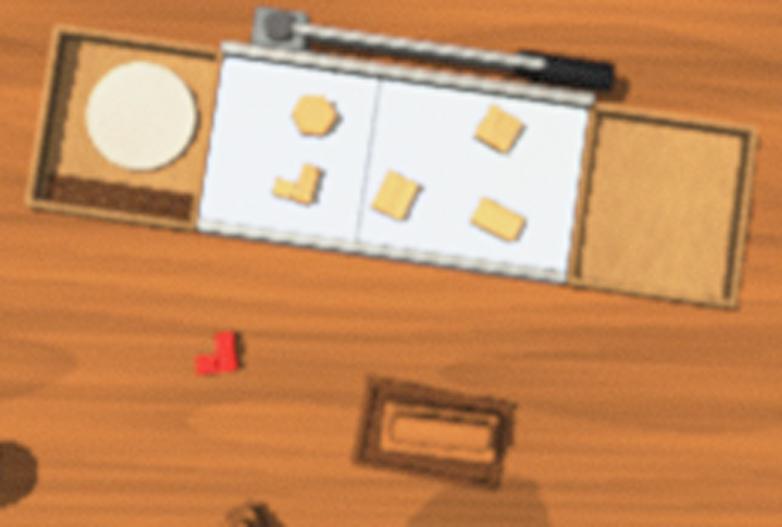

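```bash
python3 - <<'E'
from h import *
f=grab('top')
def w(p,z): return onz(f,(np.array(p)+.5)/3.4-.5+[160,130],z)
def show(n,p,z):
    q=w(p,z)[:,:2]; print(n,q.round(4).tolist(),'c',q.mean(0).round(4))
    return q
def ang(a,b): d=b-a; return np.degrees(np.arctan2(d[1],d[0])).round(1),np.linalg.norm(d).round(4)
l=show('lip',[(198,231),(568,282)],.049);print(ang(l[1],l[0]))
g=show('fence',[(222,43),(594,95)],.068);print(ang(g[1],g[0]))
b=show('scrapbox',[(596,110),(755,130),(738,305),(577,285)],.038);print(ang(b[1],b[0]),ang(b[3],b[0]))
r=show('rest',[(370,375),(515,402),(498,488),(355,462)],.018);print(ang(r[1],r[0]),ang(r[2],r[3]),ang(r[3],r[0]))
r=show('rib',[(393,412),(497,427),(492,457),(388,442)],.089);print(ang(r[1],r[0]))
# brush rib / back by colour in top view
im=f['color'];hsv=cv2.cvtColor(im,cv2.COLOR_RGB2HSV)
sub=hsv[238:278,260:316]; m=((sub[:,:,2]>140)).astype(np.uint8)
print('\n'.join(''.join('%4d'%v for v in row[::1]) for row in sub[6:34,4:54,2]))
E
```

```text
lip [[0.5678, 0.1548], [0.5377, -0.1241]] c [0.5527 0.0153]
(np.float64(83.8), np.float64(0.2806))
fence [[0.7072, 0.1403], [0.6771, -0.1386]] c [0.6922 0.0009]
(np.float64(83.8), np.float64(0.2806))
scrapbox [[0.6714, -0.1444], [0.6598, -0.2671], [0.5248, -0.2554], [0.5364, -0.1324]] c [ 0.5981 -0.1998]
(np.float64(84.6), np.float64(0.1232)) (np.float64(-5.1), np.float64(0.1355))
rest [[0.4641, 0.0227], [0.4466, -0.0889], [0.381, -0.0774], [0.3977, 0.0322]] c [ 0.4224 -0.0279]
(np.float64(81.1), np.float64(0.113)) (np.float64(81.3), np.float64(0.1108)) (np.float64(-8.1), np.float64(0.0671))
rib [[0.437, 0.0052], [0.4283, -0.07], [0.4068, -0.0669], [0.4155, 0.0082]] c [ 0.4219 -0.0309]
(np.float64(83.4), np.float64(0.0757))
 196 196 191 167 140 112  91 112 127 131 128 132 131 132 132 131 131 129 126 128 125 125 129 147 152 157 160 168 183 185 189 191 195 191 192 192 189 192 194 192 192 194 194 190 193 191 194 190 192 194
 189 191 183 161 137 110  86 105 124 123 117 118 122 124 120 121 127 134 133 132 128 128 128 131 132 130 127 134 146 155 153 162 177 183 184 186 189 187 186 183 188 
[... 4561 characters left out ...]
9 122 132 133 131 134 134 129 134 129 129 128 130 124 112 118 127 122 131 176 201 205 203 204 206
 213 212 210 213 210 211 212 211 206 202 200 190 184 182 172 167 157 148 142 136 134 128 124 123 115 115 121 124 121 121 118 125 130 133 132 131 130 130 125 113 120 134 123 138 178 190 192 191 191 198
 201 199 201 201 200 202 203 201 202 202 203 203 200 199 195 189 184 171 169 163 158 156 148 146 139 135 136 126 119 113 120 120 122 123 117 113 110 107 103 103 122 125 121 144 171 176 176 174 177 186
 190 189 187 189 189 187 190 190 192 190 191 193 193 192 188 191 187 188 185 186 177 176 170 164 164 160 152 146 141 133 137 132 128 124 107 101  92  89  86  95 113 115 107 136 165 166 163 163 164 167
```

arm_command(moves=[[[17,54,-5,6],[33,108,-15,12],[50,162,-25,18],[66,216,-35,24],[83,270,-45,30],[100,324,-55,36],[116,378,-65,42],[133,432,-75,48],[150,486,-85,54],[166,540,-95,59]]], grip=1)

```text
clock: 1.45
tcp_pos: [0.4227, -0.028, 0.3089]
orientation: [[0.115, 0.993, -0.0], [0.993, -0.115, -0.0], [-0.0, -0.0, -1.0]]
contact_force: [0.7, -0.2, 0.2]
gripper_width: 1.001
```

```bash
cat >> h.py <<'E'
def st():
    s=env.state();R=s['orientation'];print('t',s['clock'],'p',np.round(1000*np.array(s['tcp_pos']),1),'yaw_y',np.degrees(np.arctan2(R[1][1],R[0][1])).round(2),'F',np.round(s['contact_force'],1),'w',s['gripper_width'],'q',np.round(s['qpos'],2))
E
python3 - <<'E'
from h import *
f=grab('top','t1.png');g=grab('side','s1.png');st()
c=np.hstack([cv2.resize(f['color'][200:320,220:350],None,fx=3,fy=3),cv2.resize(g['color'][140:260,270:400],None,fx=3,fy=3)]);cv2.imwrite('pics/c1.png',c[:,:,::-1])
E
```

```text
t 1.55 p [422.5 -25.5 308. ] yaw_y -6.33 F [-0.3  0.   0. ] w 0.9997334097354935 q [-0.16  0.04  2.17  0.    0.93 -0.05]
```

View pics/c1.png

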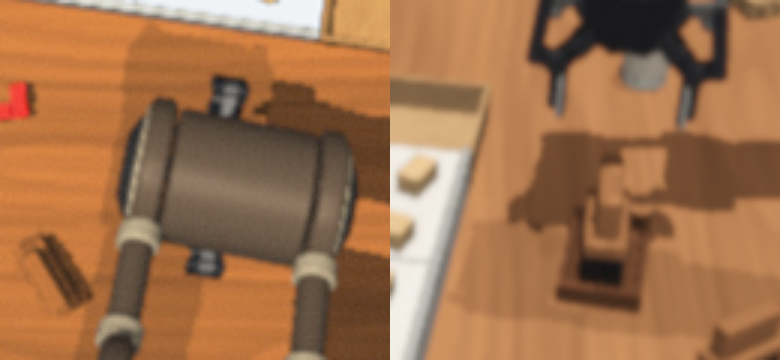

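Side crop: the open jaws straddle the rib (fingers at 557 and 685, rib at about 612), so they are aligned. Descending.

arm_command(moves=[[[0,-4,-25,0],[0,-4,-50,0],[0,-4,-70,0],[0,-4,-79,0],[0,-4,-79,0]]])

```text
clock: 2.17
tcp_pos: [0.4222, -0.0299, 0.2287]
orientation: [[0.111, 0.994, -0.004], [0.994, -0.111, 0.002], [0.002, -0.004, -1.0]]
contact_force: [-0.1, 1.0, 0.1]
gripper_width: 0.999
```

arm_command(moves=[[[0,0,0,0],[0,0,0,0],[0,0,0,0],[0,0,0,0],[0,0,0,0],[0,0,0,0]]], grip=0)

```text
clock: 2.92
tcp_pos: [0.4226, -0.03, 0.2292]
orientation: [[0.111, 0.994, -0.003], [0.994, -0.111, 0.002], [0.002, -0.003, -1.0]]
contact_force: [-0.6, 0.4, 5.0]
gripper_width: 0.227
```

```bash
python3 - <<'E'
from h import *
st();st()
E
```

```text
t 2.925 p [422.6 -30.  229.2] yaw_y -6.38 F [-0.6  0.4  5. ] w 0.2268970322955287 q [-0.17  0.2   2.21  0.    0.74 -0.06]
t 2.925 p [422.6 -30.  229.2] yaw_y -6.38 F [-0.6  0.4  5. ] w 0.2268970322955287 q [-0.17  0.2   2.21  0.    0.74 -0.06]
```

arm_command(moves=[[[0,0,30,0],[0,0,65,0],[10,10,91,10],[38,32,91,20],[66,54,91,30],[94,76,91,40],[122,98,91,50],[150,120,91,60],[178,142,91,70],[196,157,91,80]]])

```text
clock: 4.18
tcp_pos: [0.6191, 0.128, 0.3187]
orientation: [[-0.961, 0.276, -0.004], [0.276, 0.961, -0.003], [0.003, -0.004, -1.0]]
contact_force: [0.2, -0.5, -1.8]
gripper_width: 0.225
```

arm_command(moves=[[[0,0,0,10],[0,0,0,10],[0,0,0,10]]])

```text
clock: 4.55
tcp_pos: [0.6186, 0.1278, 0.3178]
orientation: [[-0.994, 0.107, -0.006], [0.107, 0.994, -0.004], [0.005, -0.005, -1.0]]
contact_force: [-0.4, 0.7, -2.2]
gripper_width: 0.225
```

```bash
python3 - <<'E'
from h import *
f=grab('top');g=grab('side');st()
c=np.hstack([cv2.resize(f['color'][130:230,160:390],None,fx=1.7,fy=1.7),cv2.resize(g['color'][160:320,190:400],(391,298))[:170*1] if 0 else cv2.resize(g['color'][160:320,190:400],(391,170))]);
c=cv2.resize(g['color'][120:330,180:400],None,fx=2.5,fy=2.5);cv2.imwrite('pics/c2.png',c[:,:,::-1])
E
```

```text
t 4.65 p [618.8 127.7 318.4] yaw_y 83.88 F [ 0.7 -0.4 -2.1] w 0.22934979755940288 q [ 0.14  0.41  1.68 -0.    1.05 -1.33]
```

View pics/c2.png

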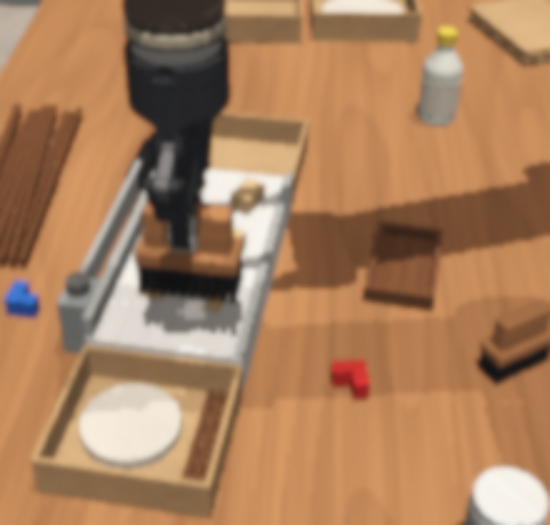

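The side crop shows the brush held level over the +y end of the bed, with its bristles from crop (140,287) to (240,300) and the offcuts ahead of it. I'll check its offset in the grip before lowering.

```bash
python3 - <<'E'
from h import *
g=grab('side')
a=np.radians(-6.2);ex=np.array([np.cos(a),np.sin(a)]);ey=np.array([-ex[1],ex[0]]);S=np.array([.6225,.008])
q=onz(g,np.array([(140,287),(240,300)])/2.5+[180,120],.095)[:,:2]
print(np.c_[(q-S)@ex,(q-S)@ey].round(4), 'tcp',((np.array([.6188,.1277])-S)@ex).round(4),((np.array([.6188,.1277])-S)@ey).round(4))
q=onz(g,np.array([(140,258),(243,272)])/2.5+[180,120],.095+.030)[:,:2]
print(np.c_[(q-S)@ex,(q-S)@ey].round(4))
q=onz(g,np.array([(95,326),(243,358)])/2.5+[180,120],.044)[:,:2]
print(np.c_[(q-S)@ex,(q-S)@ey].round(4))
E
```

```text
[[ 0.0215  0.1293]
 [-0.0642  0.1305]] tcp -0.0166 0.1186
[[ 0.02    0.1275]
 [-0.0667  0.13  ]]
[[ 0.0655  0.1301]
 [-0.0695  0.1458]]
```

arm_command(moves=[[[7,7,-10,0],[7,7,-30,0],[7,7,-44,0],[7,7,-49,0],[7,7,-49,0]]])

```text
clock: 5.32
tcp_pos: [0.6257, 0.1347, 0.2689]
orientation: [[-0.994, 0.106, -0.005], [0.106, 0.994, -0.004], [0.005, -0.004, -1.0]]
contact_force: [-0.1, -0.2, -1.8]
gripper_width: 0.224
```

```bash
python3 - <<'E'
from h import *
st()
E
```

```text
t 5.325 p [625.7 134.7 268.9] yaw_y 83.89 F [-0.1 -0.2 -1.8] w 0.22412513230902892 q [ 0.14  0.49  1.68 -0.    0.98 -1.32]
```

arm_command(moves=[[[-2,-18,0,0],[-4,-36,0,0],[-6,-54,0,0],[-8,-72,0,0],[-10,-90,0,0],[-12,-108,0,0],[-14,-126,0,0],[-16,-144,0,0],[-18,-162,0,0],[-20,-180,0,0]]])

```text
clock: 6.58
tcp_pos: [0.6056, -0.0465, 0.2689]
orientation: [[-0.994, 0.106, -0.005], [0.106, 0.994, -0.004], [0.005, -0.004, -1.0]]
contact_force: [-0.2, 0.1, -2.3]
gripper_width: 0.232
```

arm_command(moves=[[[-2,-18,0,0],[-4,-36,0,0],[-6,-54,0,0],[-8,-72,0,0],[-9,-86,0,0],[-9,-88,0,0],[-9,-88,0,0]]])

```text
clock: 7.45
tcp_pos: [0.5966, -0.1345, 0.2688]
orientation: [[-0.994, 0.107, -0.005], [0.107, 0.994, -0.003], [0.005, -0.004, -1.0]]
contact_force: [0.2, -0.1, -2.0]
gripper_width: 0.228
```

```bash
python3 - <<'E'
from h import *
st();g=grab('side');f=grab('top')
c=np.hstack([cv2.resize(g['color'][130:300,200:320],None,fx=3,fy=3),cv2.resize(f['color'][125:235,215:385],None,fx=2.4,fy=2.4*510/264)]);cv2.imwrite('pics/c3.png',c[:,:,::-1])
E
```

```text
t 7.45 p [ 596.6 -134.5  268.8] yaw_y 83.88 F [ 0.2 -0.1 -2. ] w 0.22750231067412902 q [-0.29  0.44  1.76 -0.01  0.95 -1.75]
```

View pics/c3.png

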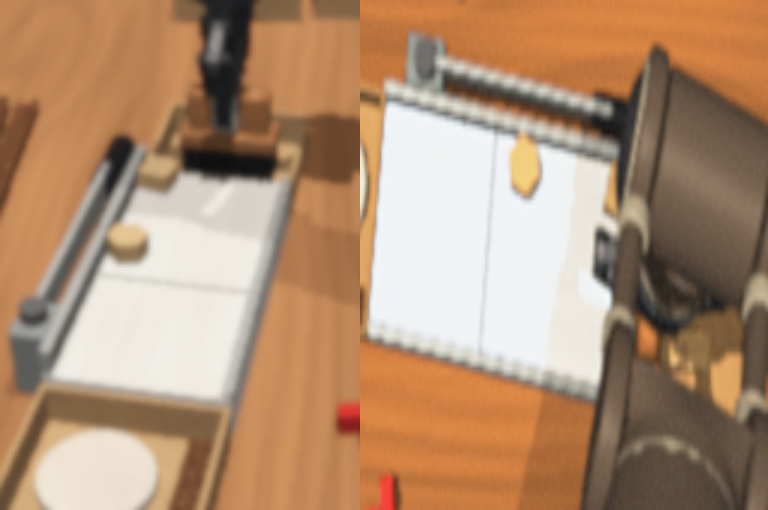

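Three offcuts went over with the near lane. The hexagon and the square remain along the fence. I'll push on a little, lift, and do the far lane.

arm_command(moves=[[[-1,-12,0,0],[-3,-25,0,0],[-3,-25,15,0],[-3,-25,50,0],[10,30,52,0],[25,85,52,0],[40,140,52,0],[50,190,52,0],[54,205,52,0],[54,205,52,0]]])

```text
clock: 8.8
tcp_pos: [0.6508, 0.0719, 0.3215]
orientation: [[-0.995, 0.104, -0.004], [0.104, 0.995, -0.004], [0.004, -0.004, -1.0]]
contact_force: [0.8, -1.3, -2.5]
gripper_width: 0.225
```

arm_command(moves=[[[0,0,-20,0],[0,0,-40,0],[0,0,-51,0],[0,0,-51,0]]])

```text
clock: 9.3
tcp_pos: [0.6503, 0.071, 0.2688]
orientation: [[-0.994, 0.105, -0.007], [0.105, 0.994, -0.004], [0.007, -0.005, -1.0]]
contact_force: [-0.4, 0.3, -2.3]
gripper_width: 0.226
```

```bash
python3 - <<'E'
from h import *
st();g=grab('side');f=grab('top')
c=np.hstack([cv2.resize(g['color'][130:300,200:320],None,fx=3,fy=3),cv2.resize(f['color'][125:235,215:385],None,fx=2.4,fy=2.4*510/264)]);cv2.imwrite('pics/c4.png',c[:,:,::-1])
E
```

```text
t 9.3 p [650.3  71.  268.8] yaw_y 83.98 F [-0.4  0.3 -2.3] w 0.2263934674430268 q [ 0.04  0.51  1.65 -0.    0.99 -1.42]
```

View pics/c4.png

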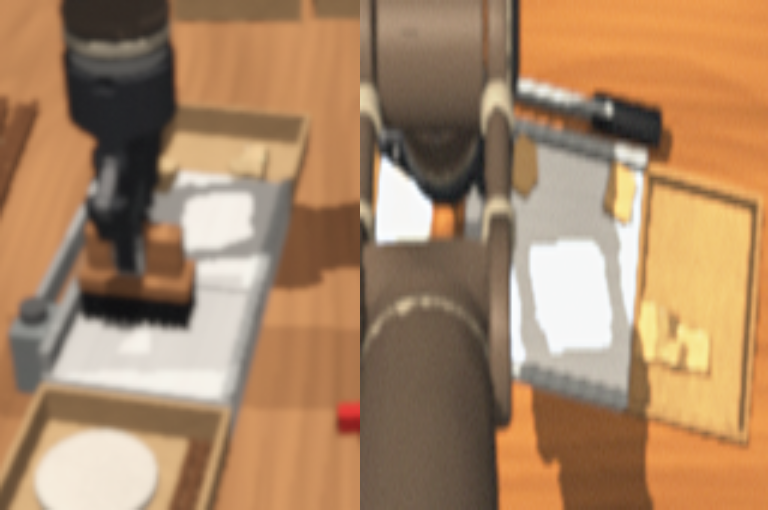

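The near offcuts are in the box at about (675,335). The hexagon and the square lie ahead of the brush along the fence. Sweeping the far lane.

arm_command(moves=[[[-2,-18,0,0],[-4,-36,0,0],[-6,-54,0,0],[-8,-72,0,0],[-10,-90,0,0],[-12,-108,0,0],[-14,-126,0,0],[-16,-144,0,0],[-18,-162,0,0],[-20,-180,0,0]]])

```text
clock: 10.65
tcp_pos: [0.6305, -0.1098, 0.2697]
orientation: [[-0.995, 0.105, -0.005], [0.105, 0.995, -0.004], [0.005, -0.005, -1.0]]
contact_force: [-0.1, 0.0, -2.2]
gripper_width: 0.225
```

arm_command(moves=[[[-2,-18,0,0],[-4,-36,0,0],[-6,-54,0,0],[-7,-62,0,0],[-7,-62,0,0],[-7,-62,20,0],[-7,-62,55,0],[-30,-5,55,0],[-50,50,55,0],[-70,60,55,0]]])

```text
clock: 11.9
tcp_pos: [0.5599, -0.0462, 0.3264]
orientation: [[-0.995, 0.1, -0.004], [0.1, 0.995, -0.003], [0.003, -0.003, -1.0]]
contact_force: [-0.4, -0.8, -3.0]
gripper_width: 0.225
```

```bash
python3 - <<'E'
from h import *
st();g=grab('side');f=grab('top')
c=np.hstack([cv2.resize(g['color'][130:300,200:320],None,fx=3,fy=3),cv2.resize(f['color'][125:235,215:385],None,fx=2.4,fy=2.4*510/264)]);cv2.imwrite('pics/c5.png',c[:,:,::-1])
E
```

```text
t 11.9 p [559.9 -46.2 326.4] yaw_y 84.25 F [-0.4 -0.8 -3. ] w 0.22475188419331982 q [-0.16  0.28  1.85 -0.    1.02 -1.63]
```

View pics/c5.png

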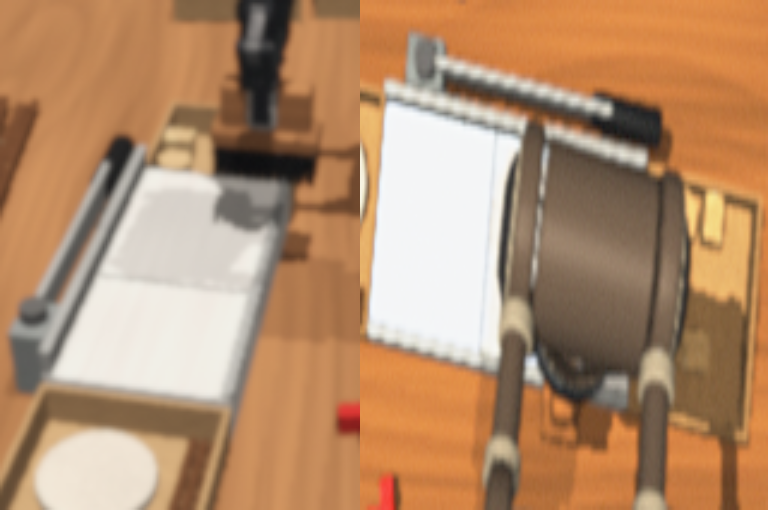

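The bed is clear; the last two offcuts are in the box at about (710,215). Returning the brush to above its rest.

arm_command(moves=[[[-14,2,0,-10],[-30,4,0,-20],[-46,6,0,-30],[-62,8,0,-40],[-78,10,0,-50],[-94,12,0,-60],[-110,14,0,-70],[-126,15,0,-80],[-137,15,0,-90],[-137,15,0,-91]]])

```text
clock: 13.25
tcp_pos: [0.4223, -0.0326, 0.3269]
orientation: [[0.118, 0.993, -0.001], [0.993, -0.118, 0.006], [0.006, -0.002, -1.0]]
contact_force: [-0.5, -0.1, -1.3]
gripper_width: 0.228
```

```bash
python3 - <<'E'
from h import *
st();g=grab('side')
cv2.imwrite('pics/c6.png',cv2.resize(g['color'][100:280,270:430],None,fx=3.3,fy=3.3)[:,:,::-1])
E
```

```text
t 13.25 p [422.3 -32.6 326.9] yaw_y -6.75 F [-0.5 -0.1 -1.3] w 0.22751682072870547 q [-0.18  0.01  2.15  0.01  0.98 -0.07]
```

View pics/c6.png

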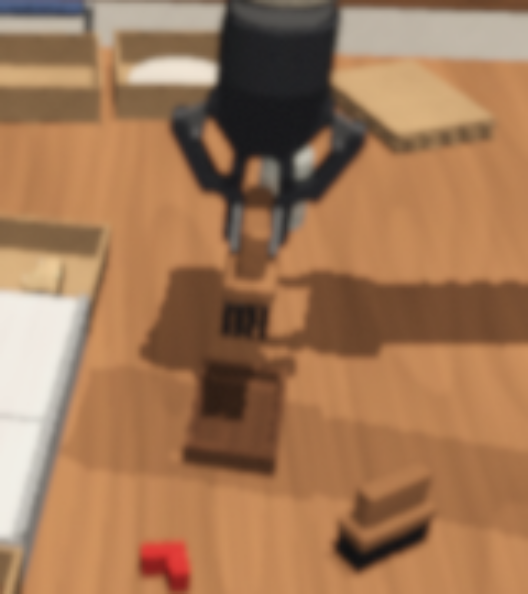

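The brush hangs above the rest, bristle end face from crop (222,332) to (268,338). Quick check of its position before lowering.

```bash
python3 - <<'E'
from h import *
g=grab('side')
for n,p,z in(('bristle',[(222,333),(268,339)],.1035),('rest top +y edge',[(184,450),(272,462)],.018),('rest top -y',[(206,362),(283,372)],.018)): print(n,onz(g,np.array(p)/3.3+[270,100],z)[:,:2].round(4).tolist())
E
```

```text
bristle [[0.4407, 0.007], [0.4089, 0.0118]]
rest top +y edge [[0.4619, 0.0352], [0.3989, 0.0439]]
rest top -y [[0.4419, -0.0736], [0.3818, -0.0648]]
```

```bash
python3 - <<'E'
from h import *
g=grab('side')
cv2.imwrite('pics/c7.png',cv2.resize(g['color'][175:250,315:365],None,fx=8,fy=8,interpolation=cv2.INTER_CUBIC)[:,:,::-1])
E
```

```text
(no output)
```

View pics/c7.png

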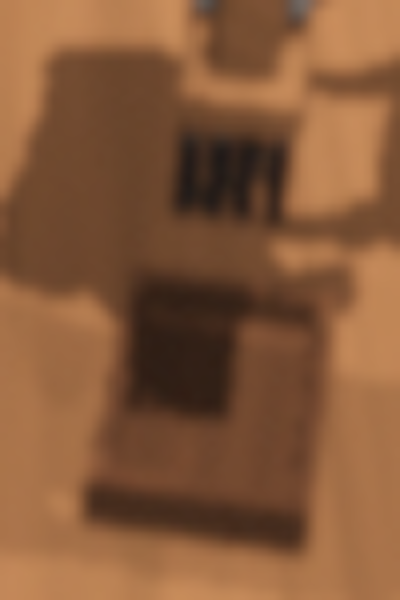

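```bash
python3 - <<'E'
from h import *
g=grab('side')
for n,p,z in(('bottom +y',[(85,521),(303,549)],0),('face top +y',[(90,486),(308,512)],.018),('rear top',[(138,278),(328,308)],.018),('bristle bottom',[(175,212),(285,222)],.1035),('back lower edge',[(180,118),(293,132)],.1335)):
  q=onz(g,(np.array(p)+.5)/8-.5+[315,175],z)[:,:2]; print(n,q.round(4).tolist(),q.mean(0).round(4))
E
```

```text
bottom +y [[0.4618, 0.0266], [0.3962, 0.0348]] [0.429  0.0307]
face top +y [[0.4617, 0.0313], [0.397, 0.0385]] [0.4293 0.0349]
rear top [[0.4434, -0.0751], [0.3824, -0.0633]] [ 0.4129 -0.0692]
bristle bottom [[0.4427, 0.0077], [0.4111, 0.0104]] [0.4269 0.009 ]
back lower edge [[0.4437, 0.0036], [0.412, 0.0084]] [0.4279 0.006 ]
```

```bash
python3 - <<'E'
from h import *
g=grab('side')
q=onz(g,[(334.3,227.3),(349.3,229)],.036);print(q.round(4))
a=cv2.imread('pics/s1.png')[195:255,310:370]; cv2.imwrite('pics/c8.png',cv2.resize(a,None,fx=9,fy=9,interpolation=cv2.INTER_CUBIC))
E
```

```text
[[0.4424 0.0214 0.036 ]
 [0.4069 0.0252 0.036 ]]
```

View pics/c8.png

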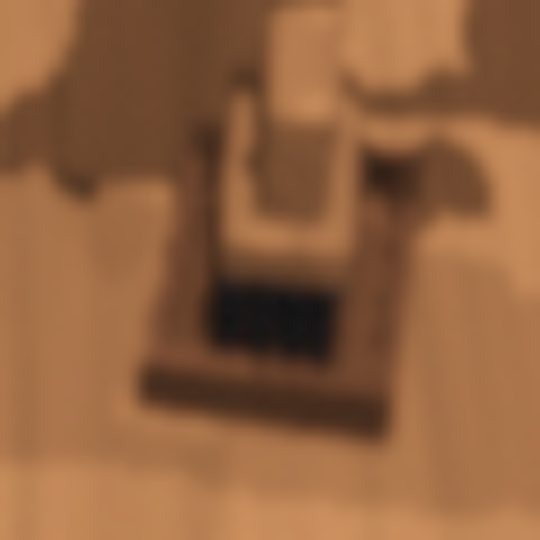

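The same-camera comparison puts the rest's +y edge at about 0.031. The brush end stood at about 0.018 originally and is now at about 0.008, so the brush slid a few mm along the jaws. I'll correct by +8 mm in y and lower gently, watching the force.

arm_command(moves=[[[0,8,-20,0],[0,8,-45,0],[0,8,-65,0],[0,8,-78,0],[0,8,-84,0],[0,8,-88,0],[0,8,-91,0],[0,8,-91,0]]])

```text
clock: 14.5
tcp_pos: [0.4228, -0.0246, 0.2355]
orientation: [[0.117, 0.993, -0.002], [0.993, -0.117, 0.006], [0.006, -0.002, -1.0]]
contact_force: [0.4, -1.4, -1.4]
gripper_width: 0.223
```

```bash
python3 - <<'E'
from h import *
st();g=grab('side');f=grab('top')
c=np.hstack([cv2.resize(g['color'][195:255,310:370],(540,540),interpolation=cv2.INTER_CUBIC)]);cv2.imwrite('pics/c9.png',c[:,:,::-1])
# dark bristle pixels
s=g['color'][195:255,310:370].max(2)<45; r,cc=np.nonzero(s); print(s.sum(), (r.min()+195,r.max()+195,cc.min()+310,cc.max()+310) if s.any() else 0)
a=cv2.imread('pics/s1.png')[195:255,310:370].max(2)<45; r,cc=np.nonzero(a); print('before',a.sum(),(r.min()+195,r.max()+195,cc.min()+310,cc.max()+310))
E
```

```text
t 14.5 p [422.8 -24.6 235.5] yaw_y -6.71 F [ 0.4 -1.4 -1.4] w 0.22333660607407896 q [-0.16  0.18  2.2   0.01  0.76 -0.05]
114 (np.int64(195), np.int64(233), np.int64(333), np.int64(361))
before 83 (np.int64(227), np.int64(234), np.int64(334), np.int64(346))
```

There is no contact and the bristles are already below the rim. I'll lower to the floor.

arm_command(moves=[[[0,0,-3,0],[0,0,-5,0],[0,0,-6,0],[0,0,-6,0]]])

```text
clock: 15.1
tcp_pos: [0.4228, -0.0245, 0.2295]
orientation: [[0.117, 0.993, -0.002], [0.993, -0.117, 0.006], [0.006, -0.003, -1.0]]
contact_force: [0.3, -1.0, -2.1]
gripper_width: 0.224
```

```bash
python3 - <<'E'
from h import *
st();g=grab('side')
cv2.imwrite('pics/c10.png',cv2.resize(g['color'][195:255,310:370],(540,540),interpolation=cv2.INTER_CUBIC)[:,:,::-1])
s=g['color'][:,:,:].max(2)<45
for lo,hi in((222,240),): r,c=np.nonzero(s[lo:hi,325:352]); print(r.min()+lo,r.max()+lo,c.min()+325,c.max()+325,len(r))
E
```

```text
t 15.1 p [422.8 -24.5 229.5] yaw_y -6.71 F [ 0.3 -1.  -2.1] w 0.2237806509672244 q [-0.16  0.2   2.21  0.01  0.74 -0.05]
228 234 333 345 65
```

The bristle pixels match their original place to within 1 px. I'll touch down and release.

arm_command(moves=[[[0,0,-1,0],[0,0,-1,0]]])

```text
clock: 15.4
tcp_pos: [0.4231, -0.0246, 0.2291]
orientation: [[0.117, 0.993, -0.002], [0.993, -0.117, 0.006], [0.006, -0.002, -1.0]]
contact_force: [-1.8, 0.2, 4.2]
gripper_width: 0.224
```

arm_command(moves=[[[0,0,0,0],[0,0,0,0],[0,0,0,0],[0,0,0,0],[0,0,0,0],[0,0,10,0],[0,0,30,0],[0,0,70,0],[0,0,120,0]]], grip=1)

```text
clock: 16.52
tcp_pos: [0.4225, -0.0245, 0.35]
orientation: [[0.117, 0.993, -0.003], [0.993, -0.117, 0.006], [0.006, -0.004, -1.0]]
contact_force: [1.3, 0.0, -0.6]
gripper_width: 1.002
```

arm_command(moves=[[[-15,-50,20,-5],[-30,-100,30,-10],[-50,-150,40,-16],[-70,-200,40,-22],[-90,-255,40,-28],[-105,-310,40,-34],[-120,-360,40,-40],[-135,-410,40,-46],[-150,-450,40,-52],[-150,-450,40,-52]]])

```text
clock: 17.77
tcp_pos: [0.2713, -0.477, 0.3908]
orientation: [[0.856, 0.516, 0.003], [0.516, -0.856, 0.005], [0.005, -0.002, -1.0]]
contact_force: [-0.0, 0.4, 0.5]
gripper_width: 1.0
```

```bash
python3 - <<'E'
from h import *
st();g=grab('side');f=grab('top')
a=cv2.resize(f['color'][130:290,160:390],None,fx=3.4,fy=3.4*.6)
b=np.hstack([cv2.resize(g['color'][150:330,190:400],(391,270)),cv2.resize(f['color'][155:225,310:390],(391,270))])
cv2.imwrite('pics/fin.png',np.vstack([a,b])[:,:,::-1])
E
```

```text
t 17.775 p [ 271.3 -477.   390.8] yaw_y -58.92 F [-0.   0.4  0.5] w 1.0003335438003906 q [-1.13  0.18  1.83  0.01  1.14 -0.11]
```

View pics/fin.png

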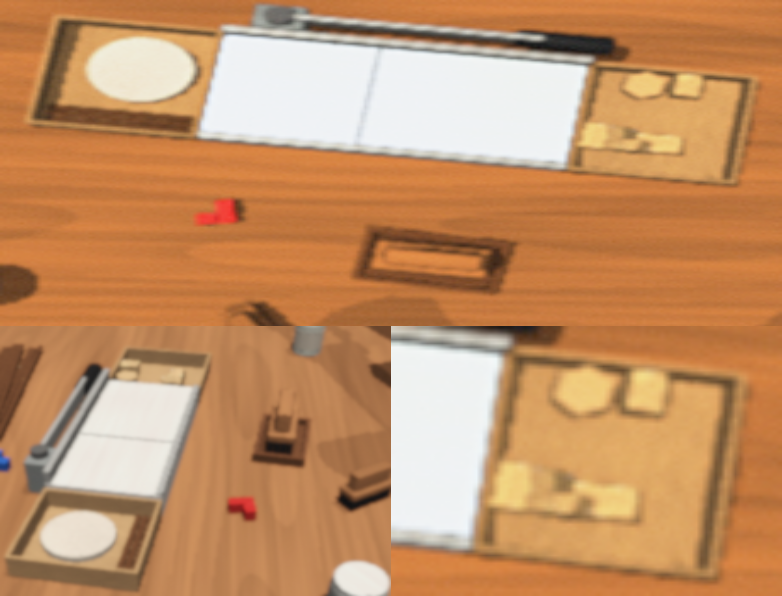

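Final view: the bed is empty, the disc, tin and glue are untouched, and the brush stands in its rest. In the lower-right panel the piece at (515,480) reaches over the box wall and may be leaning on the rim, so I'll measure it.

```bash
python3 - <<'E'
from h import *
a=np.radians(-6.2);ex=np.array([np.cos(a),np.sin(a)]);ey=np.array([-ex[1],ex[0]]);S=np.array([.6225,.008])
f=grab('top');g=grab('side');im=cv2.cvtColor(f['color'],cv2.COLOR_RGB2HSV)
def sta(f,p,z): q=onz(f,p,z)[:,:2]-S; return np.c_[q@ex,q@ey].round(4)
m0=lambda x,y:[(x-391)/391*80+310-.4,(y-326)/270*70+155-.4]
for z in(.024,.038,.05): print(z,sta(f,[m0(493,480),m0(548,480),m0(520,462),m0(520,507),m0(638,500)],z).tolist())
print('V');print(f['color'][182:206:1,324:366,2]) if 0 else None
for r in range(186,204): print(r,' '.join('%3d'%v for v in f['color'][r,326:364,2]))
# side view: pieces; project bed/box edges for reference
P=lambda x,y,z:[*(S+x*ex+y*ey),z]
print('rim near wall side px',proj(g,[P(x,-.142,.038) for x in(-.07,0,.07)]).round(1).tolist(),'bed end',proj(g,[P(x,-.14,.044) for x in(-.06,0,.06)]).round(1).tolist())
print('block standing on rim top',proj(g,[P(-.03,-.15,.058),P(-.03,-.15,.024)]).round(1).tolist())
for r in range(168,196): print(r,' '.join('%3d'%v for v in g['color'][r,258:300,2]))
E
```

```text
0.024 [[-0.0194, -0.1471], [-0.0153, -0.1764], [-0.0052, -0.1599], [-0.0357, -0.1638], [-0.0222, -0.2261]]
0.038 [[-0.0212, -0.1455], [-0.0171, -0.1745], [-0.0071, -0.1582], [-0.0373, -0.162], [-0.0239, -0.2236]]
0.05 [[-0.0227, -0.1441], [-0.0187, -0.1728], [-0.0088, -0.1567], [-0.0387, -0.1604], [-0.0255, -0.2214]]
V
186 243 245 247 204 115  74  65  65  88  99  98  99  99  99  99  99 101 104 100 100  95  99 100 101 100 103 101 103 104 103 105 103 101 100 102 100 102 102
187 243 246 247 198 104  74  64  75  91 101  98  97  96  98  97  96 100  97  97  97 100  98 101  97  99 100 103 103 104 102 102 102  99 101 103 103 100 101
188 244 246 241 177 100  73  71  83  95  98  96  97  96  98  97  95 100  99  98 100 100  99 102 103 102 105 101 102  99 101 104 102 104 102 102 103 100 101
189 244 247 229 151  93  74  81  95  98  96 100 101 101  96  96  92  97  98 100 100 104 102  97 100  97  99  98 100  97 103 107 103 102 100 103 104 102 102
190 244 247 219 130  86  79 100 116 114 113 127 119 105  99  95  94  97  98  99 101 103 100 100 101 102  98 104 103  98 102 103 104  98 102  98 105 106  99
[... 6331 characters left out ...]
  96  65  68
192 224 224 224 223 223 223 223 224 225 225 224 224 224 224 225 225 225 225 226 226 226 225 225 224 224 224 224 224 223 224 224 224 224 222 212 194 180 167 132  84  62  71
193 224 224 223 223 223 222 223 224 225 224 224 223 223 224 224 224 225 225 226 226 225 225 224 223 223 224 224 224 224 224 225 225 225 221 209 190 177 161 123  77  63  76
194 223 223 223 222 222 222 223 224 224 224 223 223 224 224 224 224 224 225 226 226 225 224 224 223 223 224 224 224 224 224 225 225 224 218 202 184 170 148 110  72  66  79
195 223 223 222 222 222 222 223 224 224 223 223 223 224 224 224 223 224 225 225 225 225 224 223 223 223 224 224 224 224 225 225 225 223 214 195 179 167 139 100  71  68  82
```

```bash
python3 - <<'E'
from h import *
a=np.radians(-6.2);ex=np.array([np.cos(a),np.sin(a)]);ey=np.array([-ex[1],ex[0]]);S=np.array([.6225,.008])
f=grab('top');g=grab('side')
# each top-view pixel at several heights -> where it would be in the side view
for n,p in(('bright L edge',(331,195)),('bright mid',(334,195)),('bright R edge',(337.5,195)),('shaded mid',(340.5,197)),('shaded R',(346,201)),('right blk L',(349,199)),('right blk R',(359,200)),('right blk top',(348,195.5))):
    print(n,[proj(g,onz(f,[p],z)).round(1)[0].tolist() for z in(.024,.034,.044,.054)])
c=g['color']
for r in range(176,190): print(r,' '.join('%3d,%3d'%(v[0],v[2]) for v in c[r,270:292]))
E
```

```text
bright L edge [[279.3, 191.8], [279.7, 189.1], [280.1, 186.3], [280.5, 183.5]]
bright mid [[279.4, 190.2], [279.8, 187.5], [280.2, 184.8], [280.6, 182.0]]
bright R edge [[279.6, 188.4], [279.9, 185.7], [280.3, 183.0], [280.7, 180.2]]
shaded mid [[281.5, 186.9], [281.9, 184.2], [282.3, 181.5], [282.7, 178.8]]
shaded R [[285.4, 184.2], [285.8, 181.6], [286.2, 178.9], [286.5, 176.2]]
right blk L [[283.7, 182.7], [284.0, 180.0], [284.4, 177.4], [284.8, 174.7]]
right blk R [[284.9, 177.8], [285.2, 175.2], [285.6, 172.6], [286.0, 170.0]]
right blk top [[280.4, 183.1], [280.8, 180.4], [281.2, 177.8], [281.5, 175.0]]
176 200,116 201,116 201,117 201,116 198,114 195,111 192,108 187,105 183,103 181,101 179,100 176, 99 174, 97 171, 95 165, 90 161, 88 158, 87 154, 84 150, 81 147, 80 146, 78 145, 78
177 209,123 210,124 210,124 210,123 209,122 209,122 207,121 206,119 204,118 202,117 201,117 199,117 198,118 198,117 196,114 195,114 193,112 187,108 181,103 178,100 178, 99 177, 98
178 212,125 212,125 212,125 212,125 212,125 212,125 212,124 211,124 210,123 209,123 208,123 209,129 211,135 212,133 216,133
[... 1336 characters left out ...]
 214,130 214,130 213,128 208,124 201,120 201,123 205,127 208,130 208,130 206,128 206,127 207,128 211,131 214,134 207,127 174,102 160, 89 188,107 205,120 210,123
187 214,152 215,152 216,152 216,148 215,145 210,140 199,130 189,122 190,121 192,122 190,119 185,116 185,114 188,116 195,120 202,125 195,119 164, 95 159, 88 191,109 206,121 209,123
188 223,190 223,190 224,189 223,184 222,180 219,175 210,166 200,155 193,149 188,144 182,139 173,132 169,127 174,126 181,129 186,127 178,116 154, 98 161, 98 191,114 205,124 207,125
189 233,215 233,215 233,215 232,212 231,209 229,206 225,201 221,196 217,193 213,189 208,186 202,182 199,176 199,173 199,171 194,162 181,147 169,137 178,138 198,144 208,148 210,148
```

```bash
python3 - <<'E'
from h import *
st(); print(env.close_job())
E
```

```text
t 18.075 p [ 272.9 -473.4  390.1] yaw_y -58.62 F [ 1.2  0.8 -0.2] w 0.9967526658249977 q [-1.13  0.17  1.83  0.01  1.14 -0.11]
the job is handed in; nothing more can be done
None
```

The job is done and handed in at about 18 s on the robot's clock. I gripped the larger brush by its rib and swept the bed in two lanes, first along the lip and then along the fence. All five offcuts went into the empty box, touched only by the brush. I then stood the brush back in its rest, let go and moved the arm clear.

**Last checks**
- **Bed and box:** The final pictures show the bed empty and the offcuts in the scrap box.
- **One doubtful offcut:** In the top view one seemed to overlap the box wall. Comparing both cameras put it just inside the wall and below the rim. That is worked out from pixels, since I had used up my picture views.
- **Brush:** It looks upright and inside the tray. While held it seemed to have slid about 7 mm along the jaws. The top and side cameras also disagreed by several mm on where the rest is, so I shifted it 8 mm before lowering. The bristles came down within 1 px of where they started, and touchdown force was about 4 N.
- **Other things:** The kit box and disc look unmoved. The arm kept clear of the tin and the glue bottle, but I did not measure their positions again.

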